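Pull a proof: bed the block and hold the press closed

ROBOT

A 6-joint arm with a two-finger parallel gripper is mounted at the origin on the work surface. World frame = base frame: x ahead of the robot, y to its left, z up, the work surface at z = 0. Lengths are in m, angles in rad, forces in N, time in s.
With the tool pointing down it reaches from about 0.2 to 0.875 m from the base axis. Payload 3.4 kg.
Tool frame: the origin (TCP) lies between the finger pads; the fingertips stand 25 mm ahead of it and the grasp point (between the pads) lies 6 mm ahead of it (r.nose_length is the z of the fingertips in the tool frame, in m); z points along the fingers, y is the line along which they close (so a half turn about z gives the same grasp; the last joint's range is limited). The gripper opens to 94 mm and grips with 3 to 60 N. Pads are 16 mm wide; open, the fingers measure 119 mm over their backs; the gripper's body (75 mm by 177 mm) begins 78 mm behind the grasp point.
Start: joints at [-1.326, 0.276, 1.505, -0, 1.361, -0.121], TCP at [0.206, -0.537, 0.23] pointing down, gripper open.
Joint ranges: [-2.89, 2.89], [-0.75, 2.08], [0.22, 2.7], [-1.18, 4.32], [0.11, 2.71], [-2.7, 2.7]. Speed limits (rad/s): [2.57, 2.57, 3.14, 3.14, 3.14, 3.14].

INTERFACE

Orientations are given as a unit quaternion [w, x, y, z].
In Python, from plant import r, gripper_to, inverse_kinematics, vision, models, telemetry gives the robot as it stands. Calls block until the motion is done:
- r.move_to(position, orientation): joint-space move of the TCP to a pose.
- r.move_l(position, rot=None, vel=0.15, guard=None): straight line of the TCP; rot=None keeps the orientation; vel is the mean speed in m/s. With guard (N) it stops when the force on the tool has changed by that much, and returns True; else False.
- r.movej(angles): joint-space move.
- gripper_to(opening, f_grip=None): finger opening in m; f_grip is the grip in N (None keeps the last); returns when the fingers have stopped.
- r.hold(seconds).
- inverse_kinematics(position, orientation): joint angles nearest the present ones, or None.
- vision.snapshot(name): name is "side" or "top" or "wrist"; returns the picture (384x512x3 uint8, red, green, blue); there is no depth.
- vision.get_calibration(name): a dict with "fx", "fy", "cx", "cy" (pixels), "position" and "orientation" of the camera in the world. Camera axes: x right, y down, z forward; pixel columns grow to the right and rows downward; lengths in m; the calibration is good to about 2 mm. A picture is of the moment at which its call begins: read the wrist's pose just before it. get_calibration takes no time and is no camera call; for the wrist camera it gives the pose at the moment of the call.
A pose or a line that the arm cannot do raises r.PlanningError and nothing moves.
- r.sign_off(): hands the job in; it is judged then, once.
Trained networks look in the newest picture that a camera, given by its name, has taken for a name from the list of things; names that differ only in an ending like _2 or _b are one class to them, and where a whole thing is asked for, a point or a joint stands for the part that bears it (a point fixed in the world has none). Each returns a list of dicts, best first, with "score" (0 to 1); they miss things now and then, are a little off and sometimes report something else, mostly with a low value. They report only what shows in the picture. A call takes as long as a camera call. They do not tell look-alikes from the thing itself.
- models.boxes_of(thing, camera): "at" ([x, y, z] in m, in world coordinates, good to about 4 mm: the middle of the surface that is visible of it).
- models.regions_of(thing, camera): "pixels" (384x512 bool, what is visible of it).
- models.mark_of(thing, camera): "at" ([x, y, z] in m, in world coordinates, good to about 4 mm: a listed point, or the origin of a listed thing).
Readings, each from a call of its own:
- telemetry.current_t(): time.
- telemetry.current_joints(): joint angles.
- telemetry.current_dq(): joint speeds.
- telemetry.current_joint_efforts(): joint torques, N m.
- telemetry.current_ee_pos(): TCP position.
- telemetry.current_tool_rot(): TCP orientation.
- telemetry.current_wrist_force(): force on the tool from outside, world axes, zero at the start.
- telemetry.current_torque(): the same for the moment, N m.
- telemetry.current_opening(): finger opening in m.
- telemetry.current_finger_force(): force on a finger pad.
Only numpy, scipy, OpenCV 4.12 (cv2) and the standard library are available. Lean on these libraries where they do the work, as an engineer would, in place of code of your own. Each camera call takes 0.05 s, during which the arm holds its last target. There are 200 camera calls.

TASK

The inked paddle-shaped block is ready to print. Lay it flat and lino side up in its pocket in the bed of the open press, narrow tab towards the hinge, and let go of it; then pull the press lid down by its wooden bar onto the block until the lid is level, not forcing it past level, and keep it there. Finish while still holding the bar down (the springs throw the lid open if you let go), and leave the two other blocks, the brayer and the ink jar where they are.

Things in the scene. Friction and masses are not known exactly. Their poses are not given: they have to be found in the camera images.
- block: Paddle-shaped printing block, plywood with grey lino on top, 23 mm thick, 0.11 kg. Origin: underside, centre of its wide part, which spans x -40 to +40 mm and 56 mm in y (sides flat from x -12 to +40, far end half round). Its tab, 24 mm wide, runs on to x = +80 mm; z up. Starts on a 3 mm mat at the robot's right, lino up, tab within 1.1 rad of world +x.
- block_grip (a point): On the block: its centre of mass, 12 mm from its origin towards the tab, at mid-thickness (11.5 mm above its underside). Best gripped here, across the 56 mm width.
- pocket (a point): Point on the press bed, 30 mm above the table, where the block's origin belongs, with the axes it must have (x towards the hinge). The pocket follows the block's outline with 2.5 mm clearance all round. Wooden strips 10 mm high frame it (flat to 75 mm in front, 105 mm to each side), so the block stands 13 mm proud. The open lid stands behind, from x = +115 mm.
- hinge (a point): Centre of the lid's hinge pin on the press, 70 mm above the table, 145 mm behind the pocket point. x points away from the operator (from bar to hinge), y along the pin, z up. The bed, 255 x 250 mm, ends 230 mm in front of it; the hinge lugs at y = +-119 mm rise to 84 mm.
- press_lid (a joint): Lid angle, rad: 1.5 = upright, open (at the start, held by springs), 0 = level; it can be forced past level to a stop at -0.07. The springs push the bar up with about 2 N when open, 6 N when low; the platen meets the bedded block's tab end at about 0.12 rad, the push needed then rises to about 13 N just above level and steps up to about 22 N at level, as the whole face bears.
- pull_bar: Round wooden bar on the lid's front by which it is pulled: 20 mm thick, 190 mm long, a sleeve that turns on its spindle; origin at its middle, y along it. Its centre lies 255 mm from the hinge: 255 cos q in front of it, 255 sin q above it at lid angle q (70 mm above the table when level, 325 open). The lid plate's edge is 58 mm from it. Grip it firmly (40 N or more).
- platen: Aluminium platen under the lid, 150 x 180 x 8 mm, carrying the paper; origin at the middle of its pressing face. It moves with the lid and floats on springs, up to 13 mm towards it (8 mm with the block bedded and the lid level, pressing the block with about 20 N).
- ring_block: Another block, a ring 80 mm across with a 40 mm hole, 23 mm thick, lying on the mat; origin at the centre of its underside. Not to be moved.
- oblong_block: Another block, a plain oblong 95 x 50 x 23 mm, lying on the mat; origin at the centre of its underside. Not to be moved.
- brayer: Ink roller with a wooden handle, about 180 mm long, lying at the robot's left beyond the press; origin under the roller's middle. Not to be moved.
- ink_jar: Jar of ink, 64 mm across, 75 mm tall, at the robot's left beyond the press; origin at the centre of its underside. Not to be moved.
Not all that is in view belongs to the job. Leave any green, purple or yellow look-alike of the block alone.

How it is judged:
On the way:
1. the paddle block lies flat in its pocket, tab towards the hinge, let go of, with the lid still open (z of block in the frame of pocket below 0.003 m and horizontal distance between block and pocket below 0.006 m and angle between block's own z axis and vertical below 0.05 rad and angle between the x axis of block and the x axis of pocket, either way round below 0.1 rad and contact force between the fingers and block below 0.3 N and value of joint press_lid above 0.8 rad), for 0.2 s.
At the end, for the whole second after the job is handed in: Block flat on the pocket floor (within 6 mm, 0.1 rad; 3 mm in height), let go; lid still and level within 0.03 rad (7.5 mm at the bar), fingers holding the wooden bar down (over 5 N), platen pressing the block with over 8 N; other blocks, brayer and jar moved less than 20 mm (value of joint press_lid between -0.03 and 0.03 rad and velocity of joint press_lid between -0.1 and 0.1 rad/s and contact force between platen and block above 8 N and contact force between the fingers and pull_bar above 5 N and z of block in the frame of pocket below 0.003 m and horizontal distance between block and pocket below 0.006 m and angle between block's own z axis and vertical below 0.05 rad and angle between the x axis of block and the x axis of pocket, either way round below 0.1 rad and contact force between the fingers and block below 0.3 N and distance of each of ring_block, oblong_block, brayer, ink_jar from where it was at the start of the episode below 0.02 m); the arm keeps its last pose, push and grip.
It fails at once if the lid is forced past level (below -0.05 rad, 13 mm at the bar) (value of joint press_lid below -0.05 rad).
It fails at once if another block, the brayer or the ink jar is moved by over 20 mm (distance of any of ring_block, oblong_block, brayer, ink_jar from where it was at the start of the episode above 0.02 m).
It also fails if it takes over 58 s, if anything falls off the work surface, if the arm or the gripper's body presses on something with over 40 N, if the wrist force passes 120 N, or if a joint passes its speed limit or range.

## Working session

There is one attempt and no reset: what is moved stays moved. The work goes in short steps, each a Python script; the robot and the scene stay as the last script left them, time stands still between calls to the robot, and variables do not carry over. Pictures are saved under pics/ and viewed, at most 10 in all, crops included, and the job is handed in when it is done.

```bash
ls; mkdir -p pics
cat > h.py <<'E'
import numpy as np, cv2
from scipy.spatial.transform import Rotation as R
from plant import r, gripper_to, inverse_kinematics, vision, models, telemetry
def rot(q): return R.from_quat([q[1],q[2],q[3],q[0]])
def quat(Rm): q=Rm.as_quat(); return [q[3],q[0],q[1],q[2]]
def save(n,im,): cv2.imwrite('pics/'+n+'.png',cv2.cvtColor(im,cv2.COLOR_RGB2BGR))
def ray(c,uv):
    d=rot(c['orientation']).apply([(uv[0]-c['cx'])/c['fx'],(uv[1]-c['cy'])/c['fy'],1]); return np.array(c['position']),d
def onplane(c,uv,z):
    p,d=ray(c,uv); return p+d*(z-p[2])/d[2]
def proj(c,P):
    v=rot(c['orientation']).inv().apply(np.array(P)-c['position']); return [c['fx']*v[0]/v[2]+c['cx'],c['fy']*v[1]/v[2]+c['cy']]
E
python3 - <<'E'
from h import *
a=vision.snapshot('top');b=vision.snapshot('side');w=vision.snapshot('wrist')
save('top1',a);save('side1',b);save('wrist1',w)
save('all1',cv2.resize(np.vstack([np.hstack([a,b]),np.hstack([w,w*0])]),(800,600),interpolation=cv2.INTER_AREA))
for n in ['block','block_grip','pocket','hinge','pull_bar','ring_block','oblong_block','brayer','ink_jar']:
  for cam in ['top','side','wrist']:
    print(n,cam,[(np.round(d['at'],3).tolist(),round(d['score'],2)) for d in models.mark_of(n,cam)][:4])
for cam in ['top','side','wrist']:
  c=vision.get_calibration(cam);print(cam,c)
print(telemetry.current_t())
E
```

```text
pics
block top [([0.526, -0.67, 0.002], 0.9), ([0.358, -0.655, 0.004], 0.64), ([0.286, -0.34, 0.003], 0.6)]
block side [([0.52, -0.667, -0.001], 0.76), ([0.612, -0.338, 0.002], 0.67), ([0.357, -0.653, -0.005], 0.51), ([0.286, -0.339, 0.0], 0.46)]
block wrist [([0.349, -0.654, -0.003], 0.98), ([0.283, -0.337, 0.0], 0.6)]
block_grip top [([0.352, -0.641, 0.012], 0.97), ([0.53, -0.662, 0.011], 0.87), ([0.62, -0.328, 0.015], 0.68), ([0.272, -0.344, 0.011], 0.57)]
block_grip side [([0.351, -0.646, 0.011], 0.65), ([0.272, -0.344, 0.007], 0.64), ([0.621, -0.328, 0.015], 0.61), ([0.529, -0.661, 0.015], 0.55)]
block_grip wrist [([0.351, -0.645, 0.014], 0.97), ([0.276, -0.341, 0.009], 0.67)]
pocket top [([0.537, 0.09, 0.031], 0.73), ([0.616, -0.33, 0.016], 0.53)]
pocket side [([0.539, 0.093, 0.031], 0.85)]
pocket wrist []
hinge top [([0.683, 0.099, 0.072], 0.83)]
hinge side [([0.681, 0.099, 0.07], 0.71)]
hinge wrist []
pull_bar top [([0.664, 0.097, 0.322], 0.91)]
pull_bar side [([0.666, 0.102, 0.324], 0.81)]
pull_bar wrist []
ring_block top [([0.493, -0.188, 0.003], 0.75)]
ring_block side [([0
[... 565 characters left out ...]
fy': 420.5020303458389, 'cx': 251.99402181727086, 'cy': 190.1073983471996, 'position': array([ 0.32541572, -0.11827344,  1.46050936]), 'orientation': array([-0.03751485,  0.71004554, -0.7022302 ,  0.03606557])}
side {'fx': 468.2091417902354, 'fy': 468.2091417902354, 'cx': 259.53688809619547, 'cy': 192.17356003500893, 'position': array([0.09215119, 1.18615844, 0.93237397]), 'orientation': array([ 0.06283084, -0.13303106,  0.8655496 , -0.47872635])}
wrist {'fx': 301.8460373278019, 'fy': 301.8460373278019, 'cx': 253.36200771048303, 'cy': 190.71180260378532, 'position': array([ 0.26695194, -0.5145489 ,  0.38546082]), 'orientation': array([ 0.09337768,  0.81859203, -0.56302782, -0.06470994])}
1.5
```

View pics/all1.png

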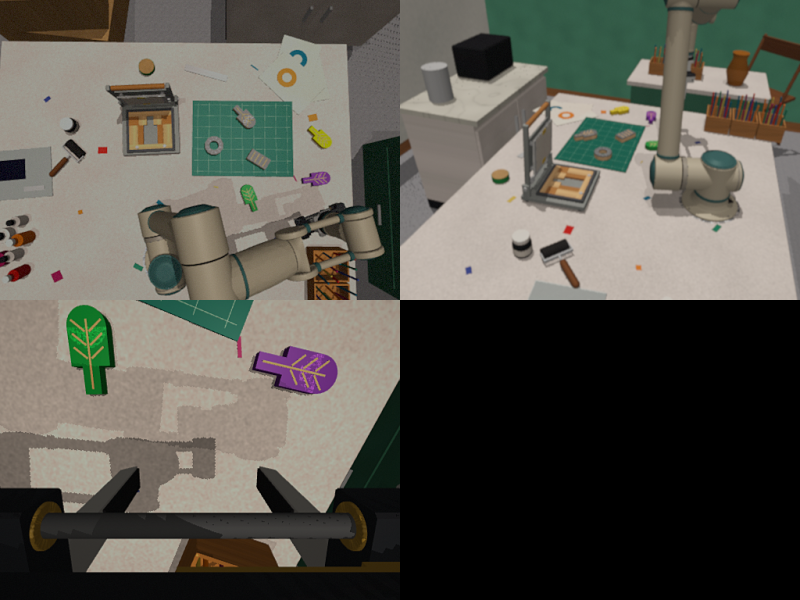

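Run:
```python
from h import *
c=vision.get_calibration('top')
for P in [(.526,-.67,.025),(.612,-.338,.025),(.357,-.655,.025),(.286,-.34,.025),(.536,.092,.03)]: print(P,np.round(proj(c,P)))
```

```text
(0.526, -0.67, 0.025) [414. 177.]
(0.612, -0.338, 0.025) [317. 152.]
(0.357, -0.655, 0.025) [411. 226.]
(0.286, -0.34, 0.025) [318. 246.]
(0.536, 0.092, 0.03) [192. 172.]
```

The picture shows four paddles. Top-image pixels (u, v):
- Grey, on the mat at about (312,151): plain plywood with lino, lying lino up, tab about 45° from +x. This one fits the description.
- Yellow, off the mat at about (409,174).
- Purple, off the mat at about (404,229).
- Green, off the mat at about (318,250).

Next I'll confirm the grey one from close up with the wrist camera.

```bash
cat >> h.py <<'E'
def down(yaw): return quat(R.from_euler('z',yaw)*R.from_euler('x',np.pi))
E
python3 - <<'E'
from h import *
T=rot(telemetry.current_tool_rot());c=vision.get_calibration('wrist')
print(T.as_matrix().round(2).tolist(), T.inv().apply(c['position']-np.array(telemetry.current_ee_pos())).round(3),(T.inv()*rot(c['orientation'])).as_matrix().round(2).tolist())
p=np.array([.621,-.328]);
for yaw in (.8,):
  q=down(yaw); P=[p[0]-.05*np.cos(yaw),p[1]-.05*np.sin(yaw),.2]
  print(inverse_kinematics(P,q))
  r.move_to(P,q); r.hold(.2)
  c=vision.get_calibration('wrist'); im=vision.snapshot('wrist'); save('w2',im); np.save('w2.npy',c,allow_pickle=True)
  print(c)
  for n in ['block','block_grip','ring_block']: print(n,[(np.round(d['at'],4).tolist(),round(d['score'],2)) for d in models.mark_of(n,'wrist')])
  for d in models.regions_of('block','wrist')[:3]:
    m=d['pixels']; ys,xs=np.nonzero(m); print(d['score'],m.sum(),xs.min(),xs.max(),ys.min(),ys.max())
    if abs(d['score'])>0: np.save('m2_%d.npy'%xs.mean(),m)
print(telemetry.current_t())
E
```

```text
[[0.93, 0.36, 0.0], [0.36, -0.93, -0.0], [-0.0, 0.0, -1.0]] [ 0.065  0.001 -0.155] [[-0.0, -0.97, -0.23], [1.0, 0.0, -0.0], [0.0, -0.23, 0.97]]
[-6.56306672e-01  4.65601868e-01  1.28351177e+00 -4.44089210e-16
  1.39247901e+00  1.14489655e-01]
{'fx': 301.8460373278019, 'fy': 301.8460373278019, 'cx': 253.36200771048303, 'cy': 190.71180260378532, 'position': array([ 0.6312586 , -0.31914551,  0.35525367]), 'orientation': array([ 0.10507607,  0.92031835, -0.37433774, -0.04294658])}
block [([0.6081, -0.3359, 0.0015], 0.82)]
block_grip [([0.6199, -0.3269, 0.0162], 0.72)]
ring_block [([0.4949, -0.1897, 0.0053], 0.92)]
0.97 4551 224 279 66 181
0.82 407 359 390 313 340
3.5
```

View pics/w2.png

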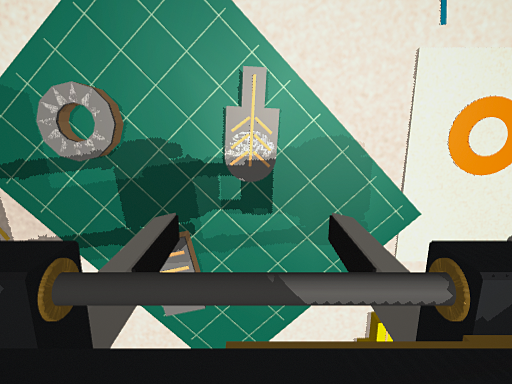

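This crop confirms the grey paddle: lino up, its middle at about (251,130), tab pointing up the image (251,85). The ring is at (80,120) and the oblong at (180,270). I'll fit its outline from two wrist positions, then look at the pocket.

```bash
cat >> h.py <<'E'
from scipy.optimize import minimize
t=np.linspace(np.pi/2,3*np.pi/2,24)
OUT=np.array([[-12+28*np.cos(a),28*np.sin(a)] for a in t]+[[40,-28],[40,-12],[80,-12],[80,12],[40,12],[40,28]])/1000.
def place(x,y,yaw,z):
    c,s=np.cos(yaw),np.sin(yaw); return np.c_[OUT@np.array([[c,s],[-s,c]])+[x,y],np.full(len(OUT),z)]
def sil(cal,x,y,yaw,z0,K=4):
    im=np.zeros((384*K,512*K),np.uint8)
    ps=[np.array([proj(cal,P) for P in place(x,y,yaw,z)]) for z in (z0,z0+.023)]
    n=len(OUT); f=lambda a:cv2.fillPoly(im,[np.round((np.array(a)+.5)*K).astype(np.int32)],1)
    for p in ps: f(p)
    for i in range(n): j=(i+1)%n; f([ps[0][i],ps[0][j],ps[1][j],ps[1][i]])
    return cv2.resize(im.astype(np.float32),(512,384),interpolation=cv2.INTER_AREA)
def fit(views,p0):
    cost=lambda p:sum(np.abs(sil(c,*p)-m).sum()/m.sum() for c,m in views)
    best=minimize(cost,p0,method='Nelder-Mead',options=dict(initial_simplex=np.array([p0]+[np.array(p0)+d for d in np.diag([.006,.006,.12,.006])]),xatol=1e-4,fatol=1e-4))
    return best.x,best.fun
def maskat(cam,uv):
    for d in models.regions_of('block',cam):
        if d['pixels'][max(0,int(uv[1])-6):int(uv[1])+7,max(0,int(uv[0])-6):int(uv[0])+7].mean()>.5: return d['pixels'].astype(np.float32)
E
python3 - <<'E'
from h import *
import glob
views=[]
c=np.load('w2.npy',allow_pickle=True).item(); m=[np.load(f) for f in glob.glob('m2_*.npy')]; m=max(m,key=lambda a:a.sum()).astype(np.float32); views.append((c,m))
q=down(.8)
r.move_l([.545,-.30,.24],vel=.25); r.hold(.2)
c=vision.get_calibration('wrist'); im=vision.snapshot('wrist'); save('w3',im)
m=maskat('wrist',proj(c,[.614,-.333,.026]))
if m is not None: views.append((c,m))
c=vision.get_calibration('top'); vision.snapshot('top'); m=maskat('top',proj(c,[.614,-.333,.026]))
print(len(views),m is not None)
for v in ([views[0]],views,views+([(c,m)] if m is not None else [])):
  print(fit(v,[.61,-.337,.8,.003]))
# press look
for n in ['pocket','hinge','pull_bar']: print(n,[(np.round(d['at'],4).tolist(),round(d['score'],2)) for d in models.mark_of(n,'top')])
print(telemetry.current_t())
for P in ([.45,.09,.25],[.45,.09,.3]): print(inverse_kinematics(P,down(.05)))
E
```

```text
2 False
(array([ 0.61156612, -0.33468361,  0.74285411,  0.00271958]), np.float64(0.025598770007491112))
(array([ 0.61143125, -0.33498264,  0.74652751,  0.00259523]), np.float64(0.054611869156360626))
(array([ 0.61143125, -0.33498264,  0.74652751,  0.00259523]), np.float64(0.054611869156360626))
pocket [([0.5333, 0.092, 0.0294], 0.89)]
hinge [([0.6865, 0.1003, 0.0683], 0.95), ([0.6185, -0.3308, 0.0142], 0.39)]
pull_bar [([0.4346, -0.379, -0.0013], 0.72)]
4.5417
[ 4.55857940e-02  8.75797625e-02  1.69796966e+00 -4.44089210e-16
  1.35604323e+00  1.56638212e+00]
[ 4.55857940e-02  6.37512200e-02  1.60159482e+00 -4.44089210e-16
  1.47624661e+00  1.56638212e+00]
```

Run:
```python
from h import *
r.move_to([.45,.09,.25],down(.05)); r.hold(.2)
for k,P in enumerate([None,[.42,.11,.21]]):
  if P: r.move_l(P,vel=.2); r.hold(.2)
  c=vision.get_calibration('wrist'); im=vision.snapshot('wrist'); save('p%d'%k,im); np.save('p%d.npy'%k,c,allow_pickle=True)
  for n in ['pocket','hinge','pull_bar']: print(n,[(np.round(d['at'],4).tolist(),round(d['score'],2)) for d in models.mark_of(n,'wrist')])
a=cv2.imread('pics/p0.png')[:300];b=cv2.imread('pics/p1.png')[:300]
cv2.imwrite('pics/pp.png',cv2.resize(np.vstack([a,b]),None,fx=1,fy=1))
print(telemetry.current_t())
```

```text
pocket [([0.5403, 0.093, 0.027], 0.94)]
hinge []
pull_bar []
pocket [([0.539, 0.0898, 0.0283], 0.73)]
hinge []
pull_bar []
7.25
```

View pics/pp.png

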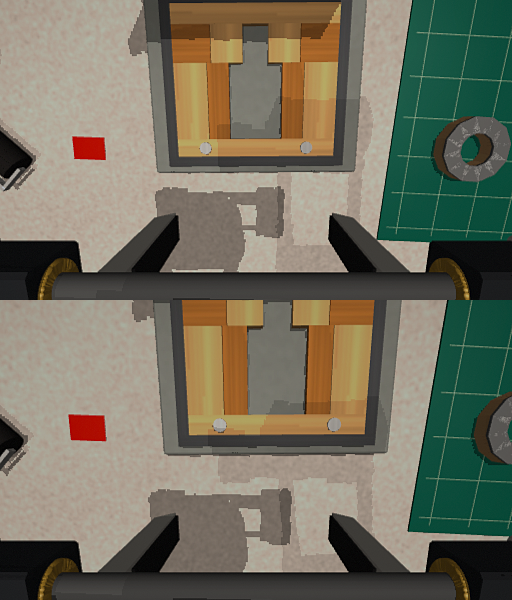

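The pocket shows as a grey recess in the wooden strips. In p0 its body is at about (255,100) with the tab slot going up to (255,40); in p1 the body is at about (277,370) in the stacked image. I'll fit its outline in both views.

```bash
cat > fp.py <<'E'
from h import *
PK=np.array([[-42.5,30.5],[-42.5,-30.5],[42.5,-30.5],[42.5,-14.5],[82.5,-14.5],[82.5,14.5],[42.5,14.5],[42.5,30.5]])/1000
def pk(cal,x,y,yaw,z0,K=4):
    ims=[]
    for z in (z0,z0+.01):
        c,s=np.cos(yaw),np.sin(yaw); P=np.c_[PK@np.array([[c,s],[-s,c]])+[x,y],np.full(8,z)]
        im=np.zeros((384*K,512*K),np.uint8); cv2.fillPoly(im,[np.round((np.array([proj(cal,p) for p in P])+.5)*K).astype(np.int32)],1); ims.append(im)
    return cv2.resize((ims[0]&ims[1]).astype(np.float32),(512,384),interpolation=cv2.INTER_AREA)
views=[]
for k,seed in ((0,(255,100)),(1,(277,70))):
    im=cv2.imread('pics/p%d.png'%k); c=np.load('p%d.npy'%k,allow_pickle=True).item()
    hsv=cv2.cvtColor(im,cv2.COLOR_BGR2HSV); g=((hsv[...,1]<70)).astype(np.uint8); g=cv2.medianBlur(g,3)
    box=np.zeros_like(g); u,v=seed; box[max(0,v-95):v+60,u-45:u+45]=1; g*=box
    n,l=cv2.connectedComponents(g,connectivity=4); m=(l==l[v,u]).astype(np.float32); ys,xs=np.nonzero(m); print(m.sum(),xs.min(),xs.max(),ys.min(),ys.max()); views.append((c,m))
def f(vs,zf=None):
    p0=[.538,.091,.05]+([] if zf else [.03]); d=np.diag([.006,.006,.06,.005][:len(p0)])
    cost=lambda p:sum(np.abs(pk(c,*p,*([zf] if zf else []))-m).sum()/m.sum() for c,m in vs)
    b=minimize(cost,p0,method='Nelder-Mead',options=dict(initial_simplex=np.array([p0]+[np.array(p0)+e for e in d]),xatol=1e-4,fatol=1e-4)); return b.x.round(4),b.fun
for vs in ([views[0]],[views[1]],views): print(f(vs),f(vs,.03))
b=f(views)[0]; rows=[]
for (c,m),k in zip(views,(0,1)):
    im=cv2.imread('pics/p%d.png'%k); s=pk(c,*b); im[...,2]=np.where(cv2.morphologyEx((s>.5).astype(np.uint8),cv2.MORPH_GRADIENT,np.ones((2,2)))>0,255,im[...,2])
    im[...,1]=np.where(cv2.morphologyEx(m.astype(np.uint8),cv2.MORPH_GRADIENT,np.ones((2,2)))>0,255,im[...,1]); rows.append(cv2.resize(im[0:170,190:330],None,fx=2.8,fy=2.8,interpolation=cv2.INTER_NEAREST))
cv2.imwrite('pics/fit.png',np.hstack(rows))
E
python3 fp.py
```

```text
4769.0 229 281 26 138
5795.0 247 306 0 114
(array([0.5384, 0.0914, 0.0547, 0.0293]), np.float64(0.017286118119955063)) (array([0.5384, 0.0912, 0.0564]), np.float64(0.017299223691225052))
(array([0.5389, 0.0909, 0.0589, 0.0275]), np.float64(0.011615617200732231)) (array([0.5385, 0.0908, 0.0595]), np.float64(0.014592320658266544))
(array([0.5386, 0.0911, 0.055 , 0.0287]), np.float64(0.03113151341676712)) (array([0.5385, 0.0911, 0.0574]), np.float64(0.03468713536858559))
```

View pics/fit.png

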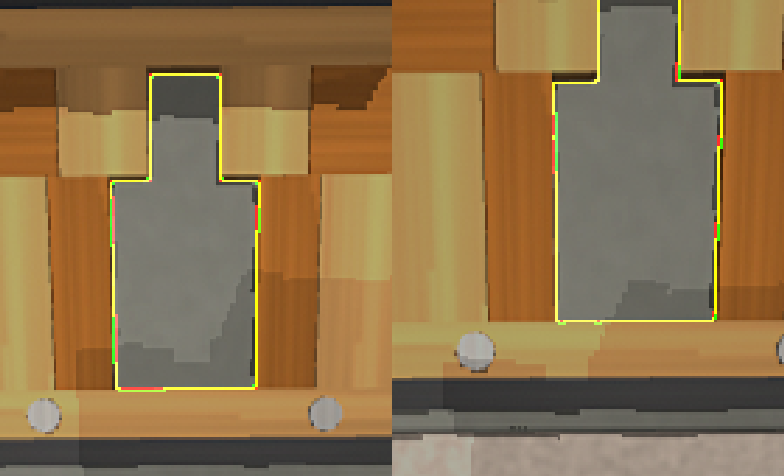

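Both fits match closely: the block is at (0.611,-0.335) with yaw 0.747, and the pocket at (0.5385,0.091) with yaw 0.057 and z of about 0.029. Next I'll grasp the block.

Run:
```python
from h import *
x,y,a=.6114,-.335,.7465
g=np.array([x+.012*np.cos(a),y+.012*np.sin(a)]); q=down(a)
zt=.003+.0105+r.nose_length
r.move_l([.45,.05,.26],vel=.25)
r.move_to([*g,.14],q); gripper_to(.075)
print(r.move_l([*g,zt],vel=.1,guard=8), telemetry.current_ee_pos())
gripper_to(.03,30); print(telemetry.current_opening(),telemetry.current_finger_force())
r.move_l([*g,.15],vel=.15); r.hold(.2)
print(telemetry.current_opening(),telemetry.current_wrist_force(),telemetry.current_torque(),telemetry.current_t())
c=vision.get_calibration('wrist'); save('held',vision.snapshot('wrist'))
m=maskat('wrist',proj(c,[*g,.15-.025+.012]))
print(m is not None)
b0=[x,y,a,.15-zt+.003]
if m is not None: print(b0,fit([(c,m)],b0))
```

```text
False [ 0.62076568 -0.32720835  0.03932017]
0.05572982465154976 30.00008538365364
0.05566514709280714 [ 0.63036379 -1.20276708 -0.98055072] [0.02185476 0.01980597 0.01384428] 12.5333
True
[0.6114, -0.335, 0.7465, 0.11449999999999999] (array([ 0.61110227, -0.33547208,  0.74585518,  0.11252169]), np.float64(0.2393568456172943))
```

View pics/held.png

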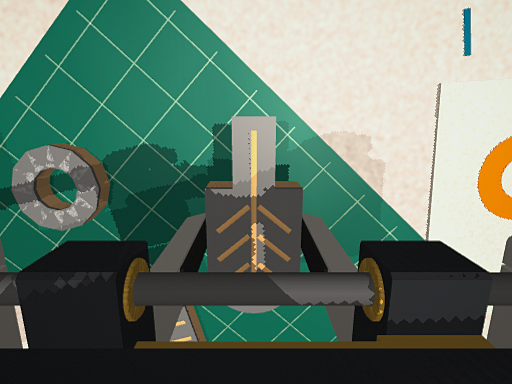

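The block is held square, with its tab straight ahead at (253,150). Next I'll carry it to the pocket.

Run:
```python
from h import *
x,y,a=.5385,.0911,.057
g=np.array([x+.012*np.cos(a),y+.012*np.sin(a)]); q=down(a)
r.move_to([.47,-.1,.2],down(.3)); r.move_to([*g,.16],q); r.move_l([*g,.085],vel=.1); r.hold(.3)
print(telemetry.current_ee_pos(),telemetry.current_wrist_force())
hit=r.move_l([*g,.0665],vel=.03,guard=6); print(hit,telemetry.current_ee_pos(),telemetry.current_wrist_force(),telemetry.current_t())
```

```text
[0.55074727 0.09185307 0.08547179] [ 1.01495705  0.92237641 -1.77948743]
True [0.54989125 0.09172845 0.06599057] [-0.13440875 -0.54103491  4.07665422] 16.4083
```

Run:
```python
from h import *
gripper_to(.075); p=np.array(telemetry.current_ee_pos()); r.move_l([p[0],p[1],.15],vel=.15); r.move_l([.45,.09,.25],vel=.25); r.hold(.3)
c=vision.get_calibration('wrist'); save('placed',vision.snapshot('wrist'))
m=maskat('wrist',proj(c,[.5385,.0911,.053])); print(m is not None)
if m is not None: print(fit([(c,m)],[.5385,.0911,.057,.03]))
vision.snapshot('top');vision.snapshot('side')
for cam in ('top','side','wrist'):
  for n in ['hinge','pull_bar','block']: print(cam,n,[(np.round(d['at'],4).tolist(),round(d['score'],2)) for d in models.mark_of(n,cam)][:4])
print(telemetry.current_t())
```

```text
True
(array([0.53827415, 0.0900985 , 0.06902676, 0.03099442]), np.float64(0.028705434873700142))
top hinge [([0.6823, 0.0965, 0.0722], 0.85)]
top pull_bar [([0.4339, -0.3792, 0.0003], 0.4)]
top block [([0.536, 0.0903, 0.0327], 0.87), ([0.355, -0.6541, 0.0044], 0.86), ([0.5259, -0.6696, 0.0009], 0.79), ([0.287, -0.336, 0.0034], 0.76)]
side hinge [([0.6483, 0.0984, 0.1919], 0.43)]
side pull_bar [([0.6671, 0.1039, 0.3239], 0.64)]
side block [([0.5416, 0.089, 0.0266], 0.91), ([0.2842, -0.3378, -0.001], 0.75), ([0.3558, -0.6562, -0.0021], 0.54), ([0.5201, -0.6738, -0.0011], 0.5)]
wrist hinge []
wrist pull_bar []
wrist block [([0.5405, 0.0907, 0.0307], 0.78)]
19.3083
```

View pics/placed.png

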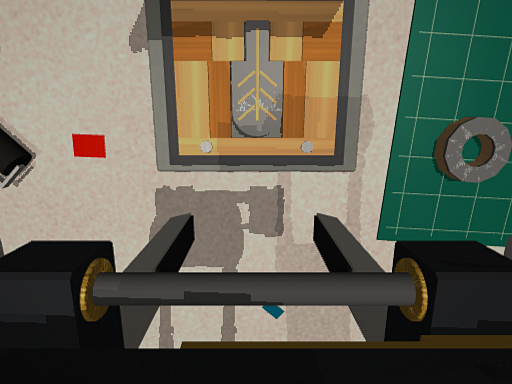

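The block lies in its pocket: (258,85) in the picture, tab towards the hinge, fit within 1 mm and 0.012 rad. Next I'll check reach along the arc and grip the bar.

```bash
cat >> h.py <<'E'
YAW=.06; H=np.array([.6833,.0994,.070]); D=np.array([np.cos(YAW),np.sin(YAW),0]); QB=down(YAW+np.pi/2)
def barpos(q,dz=.006): return H-D*.255*np.cos(q)+np.array([0,0,.255*np.sin(q)+dz])
E
python3 - <<'E'
from h import *
print([inverse_kinematics(barpos(q),QB) is not None for q in np.linspace(1.5,-.03,8)], inverse_kinematics(barpos(1.5,.1),QB))
p=barpos(1.5)
r.move_l([.45,.09,.42],vel=.3); r.move_to(p+[0,0,.09],QB); r.hold(.2)
c=vision.get_calibration('wrist'); save('bar',vision.snapshot('wrist'))
print(models.mark_of('pull_bar','wrist'))
print(telemetry.current_wrist_force(),telemetry.current_t())
print('hit',r.move_l(p,vel=.1,guard=6))
print(telemetry.current_ee_pos(),telemetry.current_wrist_force())
E
```

```text
[True, True, True, True, True, True, True, True] [ 4.33418081e-02  4.08588916e-01  8.42442724e-01 -4.44089210e-16
  1.89056101e+00 -1.66581919e-02]
[{'at': [0.6626, 0.0986, 0.3237], 'score': 0.86}]
[ 0.05722723 -0.03690883  1.10348611] 21.725
hit False
[0.6656703  0.0983246  0.33118653] [ 0.03014661 -0.07420849 -0.16070353]
```

View pics/bar.png

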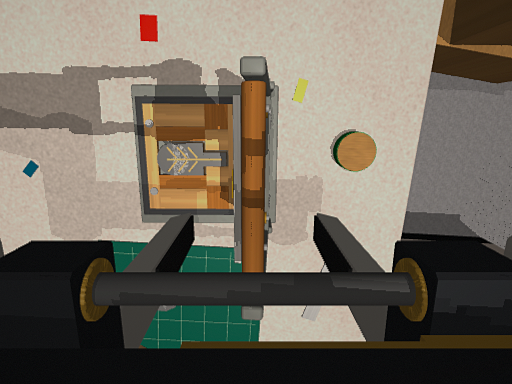

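The bar (column 254) is centred between the fingers, and the block is still in its pocket at (190,158). I'll grip it and pull down to just above the point where the platen meets the block.

Run:
```python
from h import *
gripper_to(.01,52); print(telemetry.current_opening(),telemetry.current_finger_force(),telemetry.current_wrist_force())
off=0.
for q in np.linspace(1.42,.2,13):
    r.move_l(barpos(q)-D*off,vel=.12)
    f=np.array(telemetry.current_wrist_force()); e=np.array(telemetry.current_ee_pos())
    print(round(q,2),e.round(4),f.round(1),round(telemetry.current_opening(),4))
    if np.linalg.norm(f)>30: print('stop'); break
print(telemetry.current_t())
```

```text
0.01891894150962826 51.99913680553436 [-2.35961446 -0.65796419  0.8525866 ]
1.42 [0.6459 0.0972 0.3283] [ 1.8  0.4 -1.1] 0.0186
1.32 [0.6205 0.0958 0.3233] [1.6 0.9 1. ] 0.0185
1.22 [0.5957 0.0944 0.3157] [0.1 1.5 2.7] 0.0186
1.12 [0.5717 0.0931 0.3056] [1.  1.6 4.7] 0.0188
1.01 [0.5489 0.0918 0.2931] [-1.1  3.4  6. ] 0.019
0.91 [0.5275 0.0906 0.2783] [-3.1  2.7  8.5] 0.0186
0.81 [0.5075 0.0895 0.2613] [-4.2  4.   9.1] 0.0186
0.71 [0.4893 0.0884 0.2422] [-5.4  4.3  7.7] 0.0187
0.61 [0.4732 0.0875 0.2214] [-5.4  4.2  6.8] 0.0188
0.5 [0.4594 0.0868 0.1991] [-5.2  4.1  7.1] 0.0187
0.4 [0.4479 0.0861 0.1756] [-5.2  5.4  6.4] 0.0186
0.3 [0.439  0.0857 0.1511] [-5.2  5.2  6.7] 0.0185
0.2 [0.4326 0.0853 0.1259] [-5.   5.4  5.3] 0.0187
28.4083
```

Run:
```python
from h import *
for q in [.15,.12,.09,.06,.045,.03,.022,.015,.008,.001]:
    r.move_l(barpos(q),vel=.04); r.hold(.15)
    f=np.array(telemetry.current_wrist_force()); e=np.array(telemetry.current_ee_pos())
    print(q,e.round(4),f.round(1),round(telemetry.current_opening(),4))
    if f[2]>17: break
print(telemetry.current_t())
vision.snapshot('side')
print([(np.round(d['at'],4).tolist(),round(d['score'],2)) for d in models.mark_of('pull_bar','side')])
```

```text
0.15 [0.4305 0.0851 0.1137] [-5.6  5.9  4.9] 0.0188
0.12 [0.4295 0.0851 0.1065] [-6.2  6.1  8.3] 0.0189
0.09 [0.4287 0.0851 0.099 ] [-6.1  6.   9.6] 0.0184
0.06 [0.4281 0.085  0.0914] [-6.2  6.3 11.1] 0.019
0.045 [0.4279 0.085  0.0876] [-6.4  6.1 11.4] 0.0189
0.03 [0.4278 0.085  0.0838] [-6.   6.3 11.7] 0.0185
0.022 [0.4277 0.085  0.0819] [-6.5  5.8 12.9] 0.0186
0.015 [0.4277 0.085  0.0801] [-6.9  6.6 11.4] 0.0188
0.008 [0.4277 0.085  0.0783] [-6.5  6.5 11.5] 0.0185
0.001 [0.4276 0.085  0.0766] [-5.6  6.1 13. ] 0.0188
32.9
[([0.4285, 0.089, 0.0697], 0.7)]
```

Run:
```python
from h import *
for k in range(1,7):
    q=.001-.004*k
    r.move_l(barpos(q),vel=.02); r.hold(.3)
    f=np.array(telemetry.current_wrist_force()); e=np.array(telemetry.current_ee_pos())
    print(round(q,3),e.round(4),f.round(1),round(telemetry.current_opening(),4))
    if f[2]>16.5: break
save('end',vision.snapshot('side')); vision.snapshot('top')
for cam in ('side','top'): print([(np.round(d['at'],4).tolist(),round(d['score'],2)) for d in models.mark_of('pull_bar',cam)])
c=vision.get_calibration('side'); u,v=map(int,proj(c,[.5,.09,.07])); print(u,v)
im=cv2.imread('pics/end.png')[max(0,v-70):v+70,max(0,u-90):u+90]; cv2.imwrite('pics/endc.png',cv2.resize(im,None,fx=4,fy=4,interpolation=cv2.INTER_CUBIC))
print(telemetry.current_t())
```

```text
-0.003 [0.4276 0.085  0.0758] [-6.7  6.8 14.9] 0.0191
-0.007 [0.4276 0.085  0.0754] [-8.5  6.7 20.9] 0.0187
[([0.4286, 0.0897, 0.069], 0.52)]
[([0.4303, 0.0854, 0.068], 0.64)]
231 226
34.3
```

View pics/endc.png

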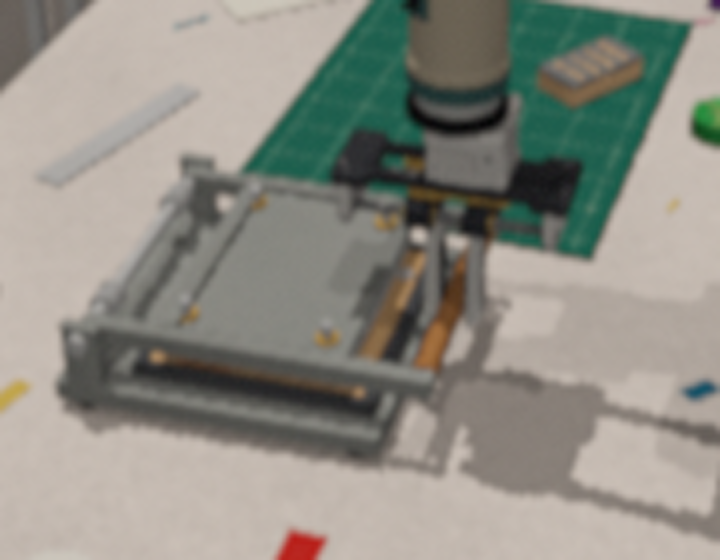

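The lid is level, and the force has stepped from 13 N up to 21 N, so the whole face bears. The fingers hold the bar at about (440,300), with the other blocks in view undisturbed. I'll hand it in.

Run:
```python
from h import *
r.hold(.3); print(telemetry.current_wrist_force(),telemetry.current_ee_pos(),telemetry.current_finger_force())
print(r.sign_off())
```

```text
[-8.90566499  5.63500013 19.54015112] [0.42767796 0.08498429 0.07537577] 52.00505018234253
the job is handed in; nothing more can be done
None
```

I handed the job in at about 35 s: the grey paddle block lies in its pocket, tab towards the hinge, with the lid level and the bar held down at about 20 N with a 52 N grip; I don't have the judge's verdict.

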